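Brake the grinder carriage, load the mincer plate, let the brake off

TASK

Push the red brake lever on the grinder's carriage down until its rubber foot bites firmly on the strip, without forcing it. With the brake holding, set the small mincer plate gently over the brass spigot so that it lies flat on its seat, then flick the brake lever right back up so the carriage is free for the grinding pass. Leave the carriage where it is parked and the other things on the bench undisturbed.

Things in the scene. Friction and masses are not known exactly. Their poses are not given: they have to be found in the camera images.
- bed: Fixed green grinder bed: 210 mm deep (x) by 580 mm long (y), 30 mm high, with two guide rails along y and, along its front (-x) edge, a steel brake strip, top 34 mm above the bench. The grinding head (column, motor, yellow guard, 350 mm high) stands at its left end, 245 mm along +y, and overhangs the rails there. Origin on the bench midway between the rails; -x to the robot side, z up.
- carriage: Aluminium carriage plate, 112 mm (x) by 130 mm (y), top 70 mm above the bench, with a dark round seat boss in its middle. It rolls almost freely along the bed's y (0.3 N) unless the brake holds it. Axes as the bed's; its origin is at bench level under the spigot.
- seat (a point): Point on the spigot's axis at the top face of the seat boss (50 mm across, 14 mm high, top 84 mm above the bench). The brass spigot is 11 mm in diameter and stands 18 mm above this face, the last 5 mm a cone. Axes as the carriage's.
- brake_hinge (a point): Middle of the brake lever's hinge pin on the front (-x) side of the carriage, 60 mm above the bench. The pin runs along the carriage's y.
- brake_grip (a point): Centre of the black cross grip at the lever's free end: a bar 20 mm in diameter, 28 mm long along the carriage's y, 110 mm from the hinge, only bench below it. The red arm is 14 mm wide, 8 mm thick. Pressed with 10 to 14 N here the brake holds when let go; under about 7 N it does not bite, over about 17 N the foot is crushed.
- brake (a joint): Lever angle, rad: 0 = fully raised (arm 0.70 above level), growing as it is pushed down, level at 0.70. Stiff hinge: 4 to 5 N at the grip moves it, it stays where left. A rubber foot under the arm, 40 mm from the hinge, meets the strip. How far it is screwed out is unseen: the bite comes between 0.57 and 0.85 and is felt as a springy rise, 3 N per mm at the grip. Released means below 0.2.
- plate: The small bright-steel mincer plate to load: a flat disc 62 mm across, 10 mm thick, about 0.2 kg, with a 13 mm centre hole and two rings of small dark holes. It lies flat on the bench, front right or front left of the bed. Origin at the centre of its underside, z along its axis.
- cross_knife: Bystander: brass four-armed mincer knife, 64 mm across, 12 mm high, lying flat in the other front place. Origin under its centre.
- big_plate: Bystander: dark mincer plate, 82 mm across, 12 mm thick, lying flat to the right. Origin under its centre.
- hone: Bystander: brown honing stone, 150 x 50 x 25 mm, at the right. Origin under its centre.
- dresser: Bystander: grey-green dressing stick, 95 x 18 x 18 mm, at the left. Origin under its middle.
- spanner: Bystander: steel spanner, 180 mm long, at the right. Origin under its middle.
- tin: Bystander: blue tin, 72 mm across, 75 mm high, right rear. Origin under its centre.
Not all that is in view belongs to the job. Leave any green or purple look-alike of the plate alone.

How it is judged:
By the outcome, as a careful person would: the job done as asked, in the order asked, and still so for the second after the job is handed in, with the robot touching nothing.
It also fails if it takes over 58 s, if anything falls off the work surface, if the arm or the gripper's body presses on something with over 40 N, if the wrist force passes 120 N, or if a joint passes its speed limit or range.

ROBOT

A 7-joint arm with a two-finger parallel gripper is mounted at the origin on the work surface. World frame = base frame: x ahead of the robot, y to its left, z up, the work surface at z = 0. Lengths are in m, angles in rad, forces in N, time in s.
With the tool pointing down it reaches from about 0.35 to 0.9 m from the base axis. Payload 8.1 kg.
Tool frame: the origin (TCP) lies where the fingers leave the gripper's body, on its centre line; the fingertips stand 66 mm ahead of it and the grasp point (between the pads) lies 47 mm ahead of it (arm.tip_reach is the distance from the TCP to the fingertips, in m); z points along the fingers, y is the direction in which the jaws open and shut (so a half turn about z gives the same grasp; the last joint's range is limited). The gripper opens to 92 mm and grips with 3 to 60 N. Pads are 19 mm wide; open, the fingers measure 130 mm over their backs; the gripper's body (75 mm by 190 mm) begins 47 mm behind the grasp point.
Start: joints at [1.161, 0.434, 0.025, 1.573, -0.012, 1.134, -0.075], TCP at [0.189, -0.596, 0.292] pointing down, gripper open.
Joint ranges: [-2.62, 2.62], [-0.44, 2.09], [-1.27, 1.32], [0.08, 2.57], [-1.32, 4.46], [0.12, 2], [-2.74, 2.74]. Speed limits (rad/s): [2.22, 2.22, 3.01, 3.01, 3.14, 3.14, 3.14].

INTERFACE

Orientations are given as a rotation vector (axis times angle).
In Python, from cell import arm gives the robot as it stands.
- The arm moves only by the tool carry_out, never from a script. Its argument "plan" is a list of rows, each a list of 5 numbers: the shift along the world's x, y, z in cm, then the turn about the world's z in rad, then the finger opening in cm, from 0 to 9.18. In form: [[tx, ty, tz, spin, fingers], ...]. A call has 1 to 20 rows; each row is the pose to reach, as a shift and turn from the pose measured when the call began; what a row does not reach only later rows make up. A row lasts 1/10 s, in which the tool goes at most 50 mm and 8.59 degrees, less where a joint would pass 70% of its speed; a pose out of reach is approached as far as the arm can. A call with a gripper value outside its range is refused whole. The fingers move at their own pace and stop on an object; "squeeze" is the grip in N (left out, the last holds). Time passes only in rows, so rows that repeat a pose let the fingers close. It gives the time, the measured TCP pose, the force and the opening at its end, in the units of the state.
- arm.observe(): the state, without advancing time (a new reading comes with each control period).
- arm.get_image(name): name is "side" or "top"; returns (picture, depth): 384x512x3 uint8, red, green, blue; 384x512 float32, m along the optical axis (not along the pixel's ray), 0 where there is no reading.
- arm.get_calibration(name): a dict with "intrinsics" (3x3 intrinsics, pixels), "rvec" (rotation vector, rad) and "tvec" (3), from world to camera coordinates, as OpenCV has them. Camera axes: x right, y down, z forward; pixel columns grow to the right and rows downward; lengths in m; the calibration is good to about 2 mm. A picture is of the moment at which its call begins. get_calibration takes no time and is no camera call.
- arm.sign_off(): hands the job in, once; it reports no verdict.
The state is a dict: "clock": time; "joints": joint angles; "dq": joint speeds; "joint_efforts": joint torques, N m; "position": TCP position; "ee_rot": TCP orientation; "force": force on the tool from outside, world axes, zero at the start; "ft_torque": the same for the moment, N m; "width": opening from 0.0 (shut) to 1.0 (fully open).
Only numpy, scipy, OpenCV 4.12 (cv2) and the standard library are available. Lean on these libraries where they do the work, as an engineer would, in place of code of your own. Each camera call takes 0.05 s, during which the arm holds its last target. There are 200 camera calls.

## Working session

There is one attempt and no reset: what is moved stays moved. The work goes in short steps, Python scripts to look and compute and a tool call to move; the robot and the scene stay as the last step left them, time stands still between calls to the robot, and variables do not carry over. Pictures are saved under pics/ and viewed, about 8 in all and at most 12, crops included, and the job is handed in when it is done.

Besides the shell and the picture viewer there is one more tool, called by a JSON object that holds its "op" and its "data", one argument or row to a line. carry_out: Moves the arm, as the interface text tells. Its arguments: {"type":"object","properties":{"plan":{"type":"array"},"squeeze":{"type":"number"}},"required":["plan"]}

```bash
mkdir -p pics
cat > h.py <<'E'
import numpy as np, cv2
from cell import arm
def cal(n):
    c=arm.get_calibration(n); return np.array(c["intrinsics"]),cv2.Rodrigues(np.array(c["rvec"],float))[0],np.array(c["tvec"],float).ravel()
def grab(n,png=None):
    im,d=arm.get_image(n)
    if png: cv2.imwrite("pics/"+png,cv2.cvtColor(im,cv2.COLOR_RGB2BGR))
    return im,d
def cloud(n,d):
    K,R,t=cal(n); v,u=np.mgrid[:d.shape[0],:d.shape[1]]
    p=np.stack([(u-K[0,2])/K[0,0]*d,(v-K[1,2])/K[1,1]*d,d],-1)
    w=(p-t)@R; w[d<=0]=np.nan; return w
E
python3 - <<'E'
from h import *
a,da=grab("top","top0.png"); b,db=grab("side","side0.png")
np.savez("s0.npz",a=a,da=da,b=b,db=db)
for n in("top","side"):
    K,R,t=cal(n); print(n,K[0,0],-R.T@t,R[2])
print(arm.observe())
E
```

```text
top 456.2796384324376 [ 0.18806606 -0.02302721  1.51526115] [ 0.21906134 -0.01849967 -0.9755357 ]
side 384.4237585410349 [0.1256915  0.84719283 0.66491631] [ 0.31845158 -0.80453917 -0.50130362]
{'clock': 0.1, 'joints': array([ 1.16137969,  0.43512816,  0.02497478,  1.57397857, -0.01158618,
        1.13401171, -0.07510761]), 'dq': array([ 5.46868027e-05, -4.19464854e-04, -9.47031919e-04, -1.62025475e-03,
       -1.48745384e-04,  9.13906582e-04, -4.64606251e-04]), 'joint_efforts': array([ 3.51181901e-03, -6.69127607e+01,  9.88490582e-01, -3.15145898e+01,
       -6.04175753e-02,  3.72895680e-02,  4.48328001e-05]), 'position': array([ 0.18861171, -0.59548574,  0.29154968]), 'ee_rot': array([-3.10339391e+00, -4.79742377e-01,  5.44547826e-04]), 'force': array([ 0.29695227,  1.0428766 , -0.1650933 ]), 'ft_torque': array([0.04383901, 0.01860915, 0.08010281]), 'width': 1.004117604240837}
```

View pics/top0.png

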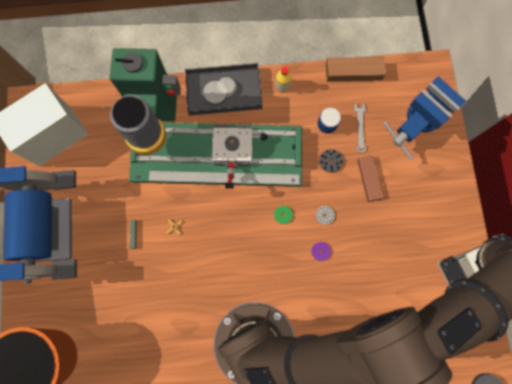

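View pics/side0.png

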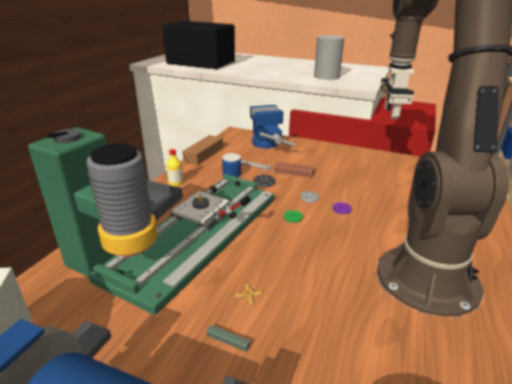

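The top view shows the plate at (326,215), the spigot near (233,145), and the lever running from about (232,163) to its black grip at about (230,184). The knife is at (175,227), with green and purple decoys at (284,215) and (321,251). Next I'll measure these and view an enlarged crop.

Run:
```python
from h import *
s=np.load("s0.npz"); a=s["a"]; w=cloud("top",s["da"])
hsv=cv2.cvtColor(a,cv2.COLOR_RGB2HSV).astype(int); U=np.mgrid[:384,:512]
def box(u0,u1,v0,v1): m=np.zeros(a.shape[:2],bool); m[v0:v1,u0:u1]=1; return m
# plate by height
m=box(308,344,198,232)&(hsv[...,1]<90)
p=w[m]; print("plate",m.sum(),p.mean(0),np.ptp(p,0),(p.max(0)+p.min(0))/2, np.median(p[:,2]))
m=box(200,265,115,180)&(w[...,2]>.062)&(w[...,2]<.074)&(hsv[...,1]<70)
p=w[m]; print("carr",p.mean(0),np.percentile(p,[1,99],axis=0)); r=cv2.minAreaRect(p[:,:2].astype(np.float32)*1000);print(r)
m=box(200,265,115,180)&(w[...,2]>.079)&(w[...,2]<.11); p=w[m];print("boss",m.sum(),p.mean(0),(p.max(0)+p.min(0))/2,np.ptp(p,0))
m=box(120,310,100,200)&(w[...,2]>.02)&(w[...,2]<.04)
print("bed",cv2.minAreaRect(w[m][:,:2].astype(np.float32)*1000))
m=box(215,250,155,200)&(hsv[...,1]>150)&((hsv[...,0]<8)|(hsv[...,0]>172))
for q,uv in zip(w[m],np.argwhere(m)): print("red",uv[::-1],q.round(3))
m=box(215,250,172,195)&(hsv[...,2]<60)
for q,uv in zip(w[m],np.argwhere(m)): print("blk",uv[::-1],q.round(3))
c=cv2.resize(a[110:240,190:360],None,fx=4.5,fy=4.5,interpolation=cv2.INTER_CUBIC)
cv2.imwrite("pics/crop0.png",cv2.cvtColor(c,cv2.COLOR_RGB2BGR))
```

```text
plate 272 [ 0.38611839 -0.27137349  0.00935647] [0.05826997 0.06115813 0.0244891 ] [ 0.38698126 -0.27149584  0.0067163 ] 0.009733522868351009
carr [0.63944347 0.01207375 0.06933674] [[ 0.57401359 -0.08429979  0.06272385]
 [ 0.70099617  0.08071058  0.07392365]]
((635.0087890625, 17.718307495117188), (162.51356506347656, 183.49571228027344), 54.216060638427734)
boss 228 [0.61582057 0.0171797  0.08758554] [ 0.60362633 -0.01654147  0.09442636] [0.18004318 0.1531765  0.03082807]
bed ((671.27392578125, 67.55958557128906), (578.723876953125, 298.3111877441406), 83.07540893554688)
red [229 163] [0.577 0.03  0.066]
red [230 163] [0.574 0.027 0.076]
red [231 163] [0.575 0.023 0.075]
red [232 163] [0.574 0.02  0.076]
red [233 163] [0.576 0.017 0.067]
red [229 164] [0.573 0.03  0.069]
red [230 164] [0.573 0.027 0.067]
red [231 164] [0.572 0.024 0.071]
red [232 164] [0.571 0.021 0.073]
red [233 164] [0.572 0.017 0.068]
red [229 165] [0.57  0.031 0.069]
red [230 165] [0.571 0.028 0.065]
red [231 165] [0.569 0.024 0.069]
red [232 165] [0.568 0.021 0.072]
red [233 165] [0.57  0.018 0.064]
red [229 1
[... 921 characters left out ...]
 [0.495 0.036 0.138]
blk [226 184] [0.492 0.042 0.139]
blk [227 184] [0.491 0.039 0.141]
blk [228 184] [0.491 0.036 0.14 ]
blk [229 184] [0.49  0.033 0.145]
blk [230 184] [0.49  0.03  0.143]
blk [231 184] [0.491 0.027 0.137]
blk [232 184] [0.489 0.024 0.145]
blk [226 185] [0.489 0.042 0.14 ]
blk [227 185] [0.489 0.039 0.137]
blk [228 185] [0.487 0.036 0.144]
blk [229 185] [0.488 0.033 0.141]
blk [230 185] [0.488 0.03  0.137]
blk [231 185] [0.487 0.027 0.143]
blk [232 185] [0.487 0.024 0.14 ]
blk [226 186] [0.487 0.043 0.135]
blk [227 186] [0.485 0.04  0.139]
blk [228 186] [0.486 0.037 0.134]
blk [229 186] [0.486 0.034 0.135]
blk [230 186] [0.486 0.031 0.133]
blk [231 186] [0.484 0.027 0.14 ]
```

View pics/crop0.png

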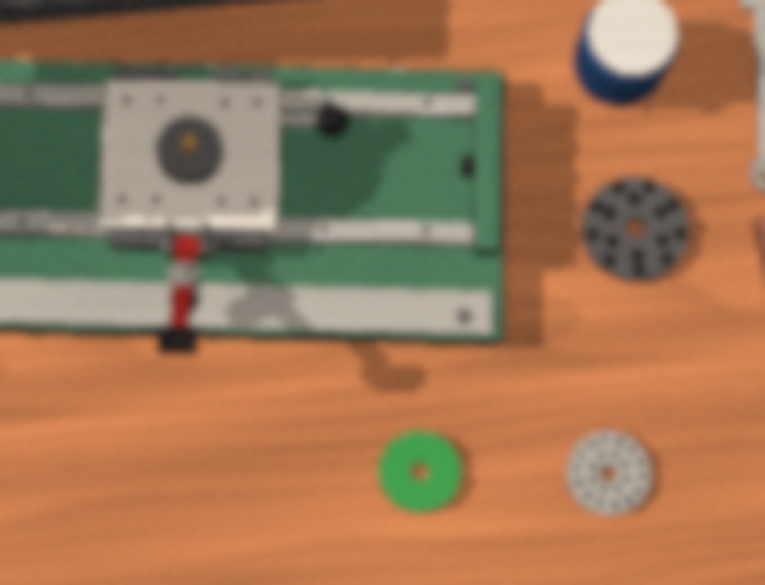

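The grip's measured position (0.49, 0.033, about 0.13) matches the expected 0.131 height for a fully raised lever. The plate's top at 0.0097 also fits. I still need the bed yaw and a finer spigot position.

```bash
cat >> h.py <<'E'
def ray(n,u,v,z):
    K,R,t=cal(n); c=-R.T@t; d=R.T@np.array([(u-K[0,2])/K[0,0],(v-K[1,2])/K[1,1],1]); return c+d*(z-c[2])/d[2]
def proj(n,P):
    K,R,t=cal(n); return cv2.projectPoints(np.array(P,float).reshape(-1,3),R,t,K,None)[0][:,0]
E
python3 - <<'E'
from h import *
s=np.load("s0.npz"); a=s["a"]; w=cloud("top",s["da"])
hsv=cv2.cvtColor(a,cv2.COLOR_RGB2HSV).astype(int)
# carriage light plate
m=((hsv[...,1]<60)&(hsv[...,2]>110)&(w[...,2]>.055)&(w[...,2]<.085)).astype(np.uint8); m[:,:205]=0;m[:,262:]=0;m[:120]=0;m[170:]=0
m=cv2.morphologyEx(m,cv2.MORPH_OPEN,np.ones((5,5),np.uint8))
c=max(cv2.findContours(m,0,2)[0],key=cv2.contourArea); print(cv2.boundingRect(c))
P=np.array([ray("top",u,v,.07)[:2]*1000 for u,v in c[:,0]],np.float32); print("carr",cv2.minAreaRect(P))
# boss dark
m=((hsv[...,2]<105)).astype(np.uint8); m2=np.zeros_like(m); m2[130:158,220:246]=m[130:158,220:246]
k=cv2.findContours(m2,0,2)[0]; c=max(k,key=cv2.contourArea); h=cv2.convexHull(c)
P=np.array([ray("top",u,v,.084)[:2]*1000 for u,v in h[:,0]],np.float32); print("boss",cv2.minEnclosingCircle(P),cv2.minAreaRect(P))
# spigot brass
hh=hsv[130:158,220:246]; b=(hh[...,1]>90)&(hh[...,0]>8)&(hh[...,0]<30)
v,u=np.nonzero(b); print("spig px",u.mean()+220,v.mean()+130,len(u),ray("top",u.mean()+220,v.mean()+130,.097))
# strip front edge
m=(hsv[...,1]<60)&(hsv[...,2]>140); pts=[]
for u in list(range(150,215))+list(range(245,298)):
    vv=np.nonzero(m[168:192,u])[0]
    if len(vv)>2: pts.append(ray("top",u,vv.max()+168,.034)[:2])
pts=np.array(pts); f=np.polyfit(pts[:,1],pts[:,0],1); print("strip slope dx/dy",f,len(pts))
# plate circle
m=((hsv[...,1]<90)).astype(np.uint8); m2=np.zeros_like(m); m2[198:232,308:344]=m[198:232,308:344]
c=max(cv2.findContours(m2,0,2)[0],key=cv2.contourArea)
P=np.array([ray("top",u,v,.01)[:2]*1000 for u,v in c[:,0]],np.float32); print("plate",cv2.minEnclosingCircle(P),cv2.fitEllipse(P))
E
```

```text
(212, 128, 40, 34)
carr ((639.0912475585938, 16.494022369384766), (128.55606079101562, 113.784423828125), 84.66812896728516)
boss ((639.2865600585938, 15.059070587158203), 24.206966400146484) ((639.4605102539062, 16.053131103515625), (42.62275695800781, 47.9317741394043), 85.17437744140625)
spig px 231.6153846153846 141.3846153846154 13 [0.64071497 0.0148653  0.097     ]
strip slope dx/dy [0.11806414 0.51917741] 115
plate ((385.9459533691406, -271.3468017578125), 31.246009826660156) ((385.6919860839844, -270.9997253417969), (59.789310455322266, 60.974117279052734), 44.40503692626953)
```

{"op": "carry_out", "data": {
  "plan": [
    [5,10,0,-0.1,0],
    [10,20,0,-0.2,0],
    [15,30,0,-0.3,0],
    [20,40,0,-0.4,0],
    [25,50,0,-0.42,0],
    [30,58,0,-0.42,0],
    [30.1,62.8,0,-0.42,0],
    [30.1,62.8,0,-0.42,0],
    [30.1,62.8,-2,-0.42,0],
    [30.1,62.8,-4,-0.42,0],
    [30.1,62.8,-5,-0.42,0],
    [30.1,62.8,-5,-0.42,0],
    [30.1,62.8,-5,-0.42,0],
    [30.1,62.8,-5,-0.42,0]
  ],
  "squeeze": 20
}}

```text
clock: 1.5
position: [0.4894, 0.0331, 0.2413]
ee_rot: [-3.135, 0.178, 0.0]
force: [1.6, -1.5, 0.7]
width: 0.009
```

Run:
```python
from h import *
a,_=grab("top"); b,_=grab("side")
c=np.hstack([cv2.resize(a[120:210,185:285],(400,360)),cv2.resize(b[150:250,150:261],(400,360))])
cv2.imwrite("pics/c1.png",cv2.cvtColor(c,cv2.COLOR_RGB2BGR)); o=arm.observe();print(o["position"],o["ee_rot"],o["force"])
R=cv2.Rodrigues(o["ee_rot"])[0];print(R)
```

```text
[0.49022133 0.03835245 0.24074148] [-3.13230071e+00  1.63485997e-01  8.24067468e-04] [-1.54285392 -0.0209888  -0.44437   ]
[[ 9.94566358e-01 -1.04104226e-01 -2.62654938e-04]
 [-1.04101584e-01 -9.94553855e-01  5.04881258e-03]
 [-7.86827207e-04 -4.99403635e-03 -9.99987220e-01]]
```

View pics/c1.png

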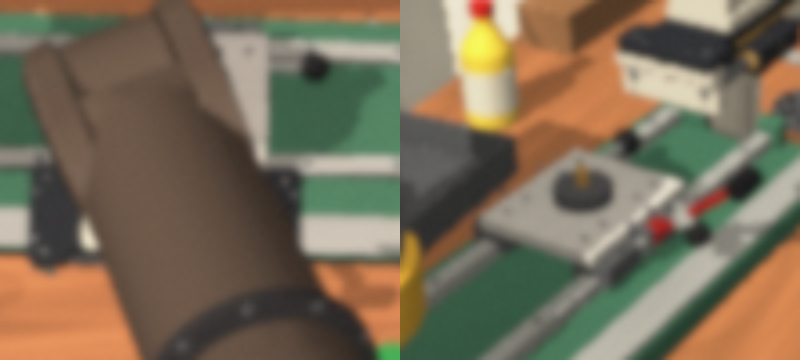

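The side crop shows the closed fingers just above the black grip at about (740,180), with the lever still raised. I'll push it down along its arc and stop before the bite range.

{"op": "carry_out", "data": {
  "plan": [
    [0,-0.3,-1.5,0,0],
    [0,-0.3,-3,0,0],
    [-0.2,-0.3,-3.6,0,0],
    [-0.5,-0.2,-4.0,0,0],
    [-0.8,-0.2,-4.4,0,0],
    [-1.1,-0.2,-4.9,0,0],
    [-1.35,-0.2,-5.4,0,0],
    [-1.6,-0.1,-5.9,0,0],
    [-1.8,-0.1,-6.4,0,0],
    [-2.0,-0.1,-6.8,0,0],
    [-2.1,-0.1,-7.2,0,0],
    [-2.1,-0.1,-7.2,0,0],
    [-2.1,-0.1,-7.2,0,0],
    [-2.1,-0.1,-7.2,0,0]
  ]
}}

```text
clock: 3.0
position: [0.4698, 0.0372, 0.1689]
ee_rot: [-3.132, 0.164, -0.001]
force: [-0.2, -0.4, -0.1]
width: 0.005
```

Run:
```python
from h import *
F=[];P=[]
for i in range(4):
    a,_=grab("top"); o=arm.observe(); F.append(o["force"]);P.append(o["position"])
print(np.round(F,2),np.round(P,4))
```

```text
[[-0.23 -0.1   0.19]
 [-0.35 -0.2   0.02]
 [-0.74  0.02 -0.08]
 [-0.33  0.52  0.26]] [[0.4697 0.0373 0.1689]
 [0.4696 0.0373 0.1689]
 [0.4695 0.0373 0.1689]
 [0.4694 0.0373 0.1688]]
```

Run:
```python
from h import *
a,_=grab("top"); b,d=grab("side"); w=cloud("side",d)
c=cv2.resize(b[150:250,150:283],(798,600),interpolation=cv2.INTER_CUBIC)
cv2.imwrite("pics/c2.png",cv2.cvtColor(c,cv2.COLOR_RGB2BGR))
```

```text
(no output)
```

View pics/c2.png

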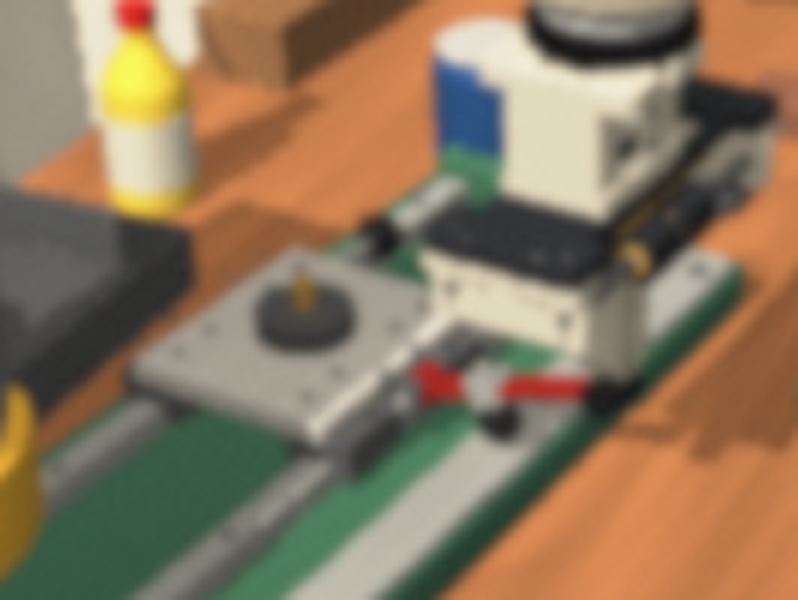

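The side view shows the lever partway down, with the fingertips on the grip at about (605,390). The carriage hasn't moved. I'll go to just above the earliest possible bite, then step down by 2–2.5 mm while watching the force.

{"op": "carry_out", "data": {
  "plan": [
    [-0.1,0,-0.4,0,0],
    [-0.2,0,-0.8,0,0],
    [-0.3,0,-1.2,0,0],
    [-0.4,0,-1.5,0,0],
    [-0.45,0,-1.7,0,0]
  ]
}}

```text
clock: 3.8
position: [0.4645, 0.0373, 0.1514]
ee_rot: [-3.132, 0.163, 0.002]
force: [-2.6, 1.0, 3.4]
width: 0.008
```

{"op": "carry_out", "data": {
  "plan": [
    [0,0,-0.1,0,0],
    [0,0,-0.2,0,0],
    [0,0,-0.25,0,0]
  ]
}}

```text
clock: 4.1
position: [0.4645, 0.0373, 0.1488]
ee_rot: [-3.132, 0.163, 0.002]
force: [-1.8, 0.8, 3.2]
width: 0.005
```

{"op": "carry_out", "data": {
  "plan": [
    [0,0,-0.1,0,0],
    [0,0,-0.2,0,0],
    [0,0,-0.25,0,0]
  ]
}}

```text
clock: 4.4
position: [0.4646, 0.0373, 0.1463]
ee_rot: [-3.132, 0.163, 0.001]
force: [-2.3, -0.4, 2.8]
width: 0.005
```

{"op": "carry_out", "data": {
  "plan": [
    [0,0,-0.1,0,0],
    [0,0,-0.2,0,0],
    [0,0,-0.25,0,0]
  ]
}}

```text
clock: 4.7
position: [0.4644, 0.0373, 0.1438]
ee_rot: [-3.133, 0.163, 0.002]
force: [-4.2, -1.3, 9.8]
width: 0.004
```

{"op": "carry_out", "data": {
  "plan": [
    [0,0,-0.05,0,0],
    [0,0,-0.05,0,0],
    [0,0,-0.05,0,0]
  ]
}}

```text
clock: 5.0
position: [0.4644, 0.0373, 0.1436]
ee_rot: [-3.133, 0.163, 0.002]
force: [-5.7, 0.6, 8.9]
width: 0.009
```

Run:
```python
from h import *
F=[]
for i in range(4):
    grab("top"); o=arm.observe(); F.append(o["force"])
print(np.round(F,2),o["position"])
```

```text
[[-4.1  -0.4   9.94]
 [-5.42 -0.84  9.2 ]
 [-3.44 -0.5  10.32]
 [-4.69  0.66  8.89]] [0.46435661 0.0373366  0.14360103]
```

{"op": "carry_out", "data": {
  "plan": [
    [-0.05,0,-0.05,0,0],
    [-0.1,0,-0.1,0,0],
    [-0.1,0,-0.1,0,0]
  ]
}}

```text
clock: 5.5
position: [0.4641, 0.0374, 0.1433]
ee_rot: [-3.133, 0.164, -0.001]
force: [-2.7, -0.3, 11.7]
width: 0.005
```

Run:
```python
from h import *
F=[]
for i in range(4):
    grab("top"); o=arm.observe(); F.append(o["force"])
print(np.round(F,2),o["position"])
```

```text
[[-3.   -0.03 12.3 ]
 [-3.61 -0.61 12.47]
 [-3.26  0.31 11.44]
 [-3.05 -0.37 12.01]] [0.46410481 0.03739212 0.14330122]
```

The force holds steady at 12.0 N, inside the 10–14 N window. I'll lift straight off and move above the plate.

{"op": "carry_out", "data": {
  "plan": [
    [0,0,0.5,0,0],
    [0,0,3,0,0],
    [0,0,7,0,0],
    [-2,-5,8,0,9],
    [-4,-10,8,0,9],
    [-5,-15,8,0,9],
    [-6,-20,8,0,9],
    [-7,-25,8,0,9],
    [-7.8,-30.8,6,0,9],
    [-7.8,-30.8,3,0,9],
    [-7.8,-30.8,0,0,9],
    [-7.8,-30.8,-1,0,9],
    [-7.8,-30.8,-1,0,9],
    [-7.8,-30.8,-1,0,9]
  ]
}}

```text
clock: 7.1
position: [0.387, -0.2702, 0.1342]
ee_rot: [-3.133, 0.161, -0.003]
force: [1.0, 0.0, 0.3]
width: 0.916
```

Run:
```python
from h import *
a,da=grab("top"); b,d=grab("side"); w=cloud("side",d); o=arm.observe(); print(o["position"],o["force"],o["width"])
np.savez("s3.npz",a=a,da=da,b=b,db=d)
c=cv2.resize(b[140:250,165:365],(800,440),interpolation=cv2.INTER_CUBIC)
cv2.imwrite("pics/c3.png",cv2.cvtColor(c,cv2.COLOR_RGB2BGR))
# brake grip height from side/top clouds: dark or red points
t=cloud("top",da)
for n,W,im in(("top",t,a),("side",w,b)):
    h=cv2.cvtColor(im,cv2.COLOR_RGB2HSV)
    for x0,x1 in((.45,.475),(.475,.5),(.5,.54)):
        m=(W[...,0]>x0)&(W[...,0]<x1)&(W[...,1]>.005)&(W[...,1]<.06)&(W[...,2]>.045); print(n,x0,m.sum(),np.round(np.percentile(W[m],[5,50,95],axis=0),3).tolist() if m.sum() else '')
# spigot px for carriage check
hs=cv2.cvtColor(a,cv2.COLOR_RGB2HSV)[130:158,220:246]; q=(hs[...,1]>90)&(hs[...,0]>8)&(hs[...,0]<30); v,u=np.nonzero(q); print("spig",u.mean()+220,v.mean()+130,len(u))
```

```text
[ 0.38723787 -0.27050494  0.13472114] [-0.03796506  0.49161188 -0.13487639] 0.968470202064311
top 0.45 54 [[0.456, 0.023, 0.068], [0.463, 0.036, 0.076], [0.472, 0.048, 0.081]]
top 0.475 28 [[0.481, 0.027, 0.064], [0.489, 0.032, 0.07], [0.499, 0.038, 0.076]]
top 0.5 68 [[0.505, 0.018, 0.062], [0.525, 0.028, 0.069], [0.539, 0.036, 0.075]]
side 0.45 75 [[0.454, 0.025, 0.063], [0.461, 0.044, 0.074], [0.471, 0.05, 0.079]]
side 0.475 36 [[0.48, 0.026, 0.065], [0.488, 0.035, 0.07], [0.499, 0.041, 0.072]]
side 0.5 102 [[0.504, 0.022, 0.047], [0.527, 0.034, 0.068], [0.537, 0.038, 0.073]]
spig 231.71428571428572 141.5 14
```

View pics/c3.png

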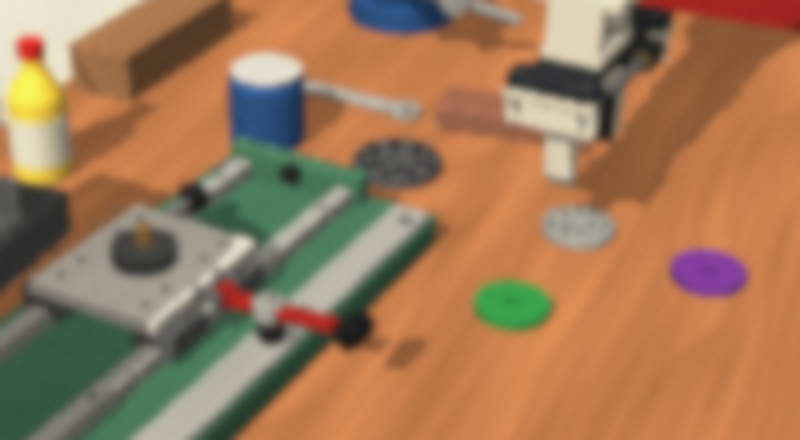

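The lever stays down with its foot on the strip, at about (345,325) in the crop. The spigot pixel hasn't moved, and the fingers are above the plate at (578,228). Next I'll grasp it.

{"op": "carry_out", "data": {
  "plan": [
    [-0.1,-0.1,-3,0,9.1],
    [-0.1,-0.1,-5.5,0,9.1],
    [-0.1,-0.1,-6.2,0,9.1],
    [-0.1,-0.1,-6.5,0,9.1],
    [-0.1,-0.1,-6.5,0,9.1],
    [-0.1,-0.1,-6.5,0,7],
    [-0.1,-0.1,-6.5,0,6.5],
    [-0.1,-0.1,-6.5,0,5.5],
    [-0.1,-0.1,-6.5,0,5.5],
    [-0.1,-0.1,-6.5,0,5.5],
    [-0.1,-0.1,-6.5,0,5.5]
  ],
  "squeeze": 20
}}

```text
clock: 8.3
position: [0.3863, -0.2716, 0.07]
ee_rot: [-3.134, 0.162, -0.005]
force: [-0.2, 0.2, 4.9]
width: 0.653
```

{"op": "carry_out", "data": {
  "plan": [
    [0,0,2,0,5.5],
    [0,0,6,0,5.5],
    [0,0,10,0,5.5],
    [3,3,15,0,5.5],
    [7,7,16,0,5.5],
    [10,10.5,16,0,5.5],
    [13,14,16,0,5.5],
    [16,17.5,16,0,5.5],
    [19,21,16,0,5.5],
    [22,25,16,0,5.5],
    [24,27.5,16,0,5.5],
    [25.4,28.7,15,0,5.5],
    [25.4,28.7,13,0,5.5],
    [25.4,28.7,12.2,0,5.5],
    [25.4,28.7,12.2,0,5.5],
    [25.4,28.7,12.2,0,5.5],
    [25.4,28.7,12.2,0,5.5]
  ]
}}

```text
clock: 10.0
position: [0.6406, 0.0149, 0.1929]
ee_rot: [-3.134, 0.163, -0.007]
force: [-0.5, -0.5, -1.1]
width: 0.653
```

Run:
```python
from h import *
b,d=grab("side"); o=arm.observe(); print(o["position"],o["force"],o["width"])
np.savez("s4.npz",b=b,db=d)
p=o["position"]; print(proj("side",[[.6407,.0149,.102],[.6407,.0149,.084],[p[0],p[1],p[2]-.066],[p[0],p[1],p[2]-.054]]))
c=cv2.resize(b[140:230,150:270],(800,600),interpolation=cv2.INTER_CUBIC)
cv2.imwrite("pics/c4.png",cv2.cvtColor(c,cv2.COLOR_RGB2BGR))
a,da=grab("top")
```

```text
[0.6406177  0.01496561 0.19300452] [-0.5083472  -0.18939373 -0.8368329 ] 0.6544828518216118
[[199.45815761 195.16305104]
 [199.83303039 200.48274744]
 [198.94087646 187.6446227 ]
 [198.68182633 183.96755232]]
```

View pics/c4.png

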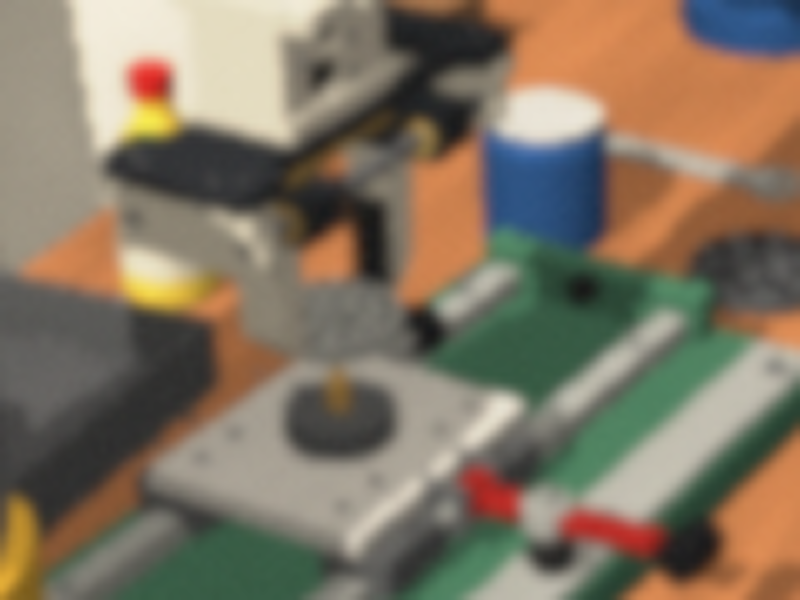

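The side view shows the plate held over the spigot, with its face at (300–400, 285–355) in the crop and the spigot tip at about (338,372). I'll check its tilt and offset from depth.

Run:
```python
from h import *
s=np.load("s4.npz"); b=s["b"]; w=cloud("side",s["db"])
# region of plate in pixels
for v in range(180,198):
    print(v,' '.join(f"{int(round(1000*w[v,u,2])) if w[v,u,2]==w[v,u,2] else -1:4d}/{b[v,u].mean():3.0f}" for u in range(192,214)))
m=np.zeros(w.shape[:2],bool); m[183:193,195:210]=1
m&=(w[...,2]>.115)&(w[...,2]<.17)
p=w[m]; c=p.mean(0); U,S,V=np.linalg.svd(p-c); print(len(p),c,V[2],S/np.sqrt(len(p)))
h=cv2.cvtColor(b,cv2.COLOR_RGB2HSV)
q=(h[...,0]>8)&(h[...,0]<30)&(h[...,1]>110); q[:192]=0;q[204:]=0;q[:,:194]=0;q[:,207:]=0
v,u=np.nonzero(q); print("spigot px",u.mean(),v.mean(),v.min(),v.max(),len(u))
print(w[195:203,200:203].round(3).tolist())
```

```text
180  174/114  172/116  169/120    0/129    2/137   -2/140    0/140    0/141    0/142    4/133    0/112  136/ 80  138/ 51  139/ 32  140/ 31  139/ 46  138/ 77  136/102  135/121   -1/135    1/139    1/140
181  172/116  169/118  166/120    0/128    3/135    0/134  133/133  135/136  134/136  134/127  134/108  134/ 88  133/ 68  134/ 54  136/ 48  137/ 54  137/ 77  135/103   -1/124    0/134    1/138    2/138
182  167/117  167/118  163/119  132/123  134/126  135/124  133/121  133/123  133/124  135/116  134/107  135/ 99  135/ 88  134/ 79  133/ 76  134/ 76  133/ 89  132/109    1/127    2/135    0/137    2/138
183  164/120  165/117  163/116  134/118  132/117  134/118  133/117  135/116  132/114  134/113  134/111  135/111  135/105  132/100  133/ 98  133/ 98  133/105    0/119   -1/130    2/135    0/134    4/134
184  162/120  161/118  157/117  133/114  136/113  133/114  133/117  134/114  133/111  133/113  133/116  134/113  136/108  134/110  132/108  134/105  134/111  133/123    1/128    3/127    0/125   -1/122
185  159/121  158/118  156/114  133/113  134/112  134/114  133/116  133/113  132/111  133/
[... 2568 characters left out ...]
66368] [ 0.06729792  0.00113059 -0.99773228] [0.01523339 0.01188409 0.00226609]
spigot px 200.21428571428572 198.64285714285714 196 201 14
[[[0.638, 0.016, 0.103], [0.665, -0.033, 0.071], [0.662, -0.033, 0.072]], [[0.639, 0.015, 0.1], [0.636, 0.015, 0.1], [0.645, -0.006, 0.087]], [[0.64, 0.014, 0.096], [0.634, 0.018, 0.099], [0.642, -0.001, 0.087]], [[0.635, 0.021, 0.097], [0.635, 0.016, 0.095], [0.642, 0.0, 0.084]], [[0.639, 0.017, 0.091], [0.636, 0.015, 0.09], [0.638, 0.006, 0.085]], [[0.638, 0.018, 0.088], [0.636, 0.016, 0.088], [0.637, 0.009, 0.083]], [[0.637, 0.02, 0.086], [0.634, 0.02, 0.087], [0.633, 0.016, 0.085]], [[0.637, 0.02, 0.082], [0.632, 0.022, 0.085], [0.629, 0.022, 0.086]]]
```

```bash
cat > fit.py <<'E'
from h import *
from scipy.optimize import minimize
def hull_mask(n,c,r,z0,z1,S=8):
    t=np.linspace(0,2*np.pi,60); P=[[c[0]+r*np.cos(k),c[1]+r*np.sin(k),z] for k in t for z in(z0,z1)]
    h=cv2.convexHull(proj(n,P).astype(np.float32)); m=np.zeros((384*S,512*S),np.uint8)
    cv2.fillConvexPoly(m,np.round((h+.5)*S).astype(np.int32),1); return cv2.resize(m.astype(np.float32),(512,384),interpolation=cv2.INTER_AREA)
def fit(n,obs,roi,c0,r,z0,z1):
    y=slice(*roi[2:]);x=slice(*roi[:2])
    f=lambda c: np.abs(hull_mask(n,c,r,z0,z1)[y,x]-obs[y,x]).sum()
    best=min(((f((c0[0]+i/1000,c0[1]+j/1000)),i,j) for i in range(-10,11) for j in range(-10,11)))
    return best
E
python3 - <<'E'
from fit import *
s=np.load("s4.npz"); w=cloud("side",s["db"]); z=w[...,2]
obs=((z>.121)&(z<.1375)).astype(np.float32); obs[190,202]=1; obs[183:190,209]=obs[183:190,209]
print("plate", fit("side",obs,(196,214,184,197),(.6406,.015),.031,.1235,.1335))
ob=((z>.0795)&(z<.0905)).astype(np.float32)
b=s["b"]; v=b.astype(int).mean(2); 
dark=((v<112)).astype(np.float32)
print("boss depth", fit("side",np.clip(ob+((z>.0905)&(z<.105)),0,1),(188,214,198,212),(.6406,.015),.025,.07,.084))
t=np.load("s3.npz"); wt=cloud("top",t["da"]); z=wt[...,2]
ob=((z>.0775)&(z<.12)).astype(np.float32); print("boss top", fit("top",ob,(218,247,129,159),(.6406,.015),.025,.07,.084))
E
```

```text
plate (np.float32(5.375), 2, -3)
boss depth (np.float32(22.703125), 6, -10)
boss top (np.float32(29.9375), 2, -1)
```

The plate is level, and its centre agrees with the spigot axis to about 1 mm. I'll lower it gently and feel for contact on the cone.

{"op": "carry_out", "data": {
  "plan": [
    [-0.05,0,-1,0,5.5],
    [-0.05,0,-1.8,0,5.5],
    [-0.05,0,-2.1,0,5.5],
    [-0.05,0,-2.3,0,5.5],
    [-0.05,0,-2.5,0,5.5],
    [-0.05,0,-2.5,0,5.5]
  ]
}}

```text
clock: 10.7
position: [0.6402, 0.015, 0.1678]
ee_rot: [-3.134, 0.163, -0.008]
force: [0.3, 0.2, -0.8]
width: 0.652
```

{"op": "carry_out", "data": {
  "plan": [
    [0,0,-0.1,0,5.5],
    [0,0,-0.2,0,5.5],
    [0,0,-0.3,0,5.5],
    [0,0,-0.3,0,5.5]
  ]
}}

```text
clock: 11.1
position: [0.6405, 0.0147, 0.1648]
ee_rot: [-3.134, 0.163, -0.008]
force: [1.8, -1.9, -1.8]
width: 0.653
```

{"op": "carry_out", "data": {
  "plan": [
    [0.05,-0.05,-0.1,0,5.5],
    [0.05,-0.05,-0.2,0,5.5],
    [0.05,-0.05,-0.4,0,5.5],
    [0.05,-0.05,-0.5,0,5.5],
    [0.05,-0.05,-0.5,0,5.5]
  ]
}}

```text
clock: 11.6
position: [0.6408, 0.0143, 0.1595]
ee_rot: [-3.134, 0.163, -0.007]
force: [0.1, 0.1, -1.9]
width: 0.649
```

{"op": "carry_out", "data": {
  "plan": [
    [0,0,-0.15,0,5.5],
    [0,0,-0.3,0,5.5],
    [0,0,-0.4,0,5.5],
    [0,0,-0.45,0,5.5],
    [0,0,-0.45,0,5.5]
  ]
}}

```text
clock: 12.1
position: [0.6407, 0.0142, 0.1549]
ee_rot: [-3.134, 0.163, -0.007]
force: [-0.2, -0.6, -0.8]
width: 0.652
```

{"op": "carry_out", "data": {
  "plan": [
    [0,0,-0.05,0,5.5],
    [0,0,-0.1,0,5.5],
    [0,0,-0.1,0,5.5]
  ]
}}

```text
clock: 12.4
position: [0.6408, 0.0143, 0.1541]
ee_rot: [-3.134, 0.163, -0.008]
force: [-1.1, -0.1, 0.4]
width: 0.65
```

{"op": "carry_out", "data": {
  "plan": [
    [0,0,-0.05,0,5.5],
    [0,0,-0.1,0,5.5],
    [0,0,-0.1,0,5.5]
  ]
}}

```text
clock: 12.7
position: [0.6408, 0.0143, 0.154]
ee_rot: [-3.134, 0.163, -0.008]
force: [-3.8, -0.9, 8.2]
width: 0.653
```

The plate is seated: there's firm contact at TCP 0.154, as expected for flat on the seat. I'll release it and rise clear.

{"op": "carry_out", "data": {
  "plan": [
    [0,0,0.05,0,5.6],
    [0,0,0.05,0,6.3],
    [0,0,0.05,0,7],
    [0,0,0.05,0,7.5],
    [0,0,0.05,0,8],
    [0,0,0.05,0,8],
    [0,0,1,0,8],
    [0,0,3,0,8],
    [0,0,6,0,8],
    [-5,0.5,8,0,8],
    [-10,1.1,9,0,8],
    [-15,1.6,10,0,8],
    [-18,2.0,10,0,8],
    [-18,2.0,10,0,8],
    [-18,2.0,10,0,8]
  ]
}}

```text
clock: 14.2
position: [0.4609, 0.0343, 0.2551]
ee_rot: [-3.134, 0.162, -0.012]
force: [0.6, 0.1, 0.5]
width: 0.874
```

Run:
```python
from fit import *
b,d=grab("side"); o=arm.observe(); print(o["position"],o["force"],o["width"])
w=cloud("side",d)
m=np.zeros(w.shape[:2],bool); m[185:205,185:215]=1
m&=(w[...,2]>.091)&(w[...,2]<.0975); p=w[m]; print(len(p),p.mean(0),np.median(p[:,2]))
A=np.c_[p[:,:2]-p[:,:2].mean(0),np.ones(len(p))]; print("tilt",np.linalg.lstsq(A,p[:,2],rcond=None)[0])
W=w; m=(W[...,0]>.45)&(W[...,0]<.475)&(W[...,1]>.005)&(W[...,1]<.06)&(W[...,2]>.045)&(W[...,2]<.1);print("grip",np.round(np.percentile(W[m],[2,50,98],axis=0),3))
c=cv2.resize(b[140:240,150:283],(798,600),interpolation=cv2.INTER_CUBIC)
cv2.imwrite("pics/c5.png",cv2.cvtColor(c,cv2.COLOR_RGB2BGR))
```

```text
[0.46181356 0.03420813 0.25487697] [ 0.54273616  0.43324499 -0.06963589] 0.869492178405086
187 [0.63789676 0.01833608 0.09457708] 0.09466728292227612
tilt [ 0.00491905 -0.01192673  0.09457708]
grip [[0.454 0.022 0.062]
 [0.461 0.044 0.074]
 [0.472 0.051 0.08 ]]
```

View pics/c5.png

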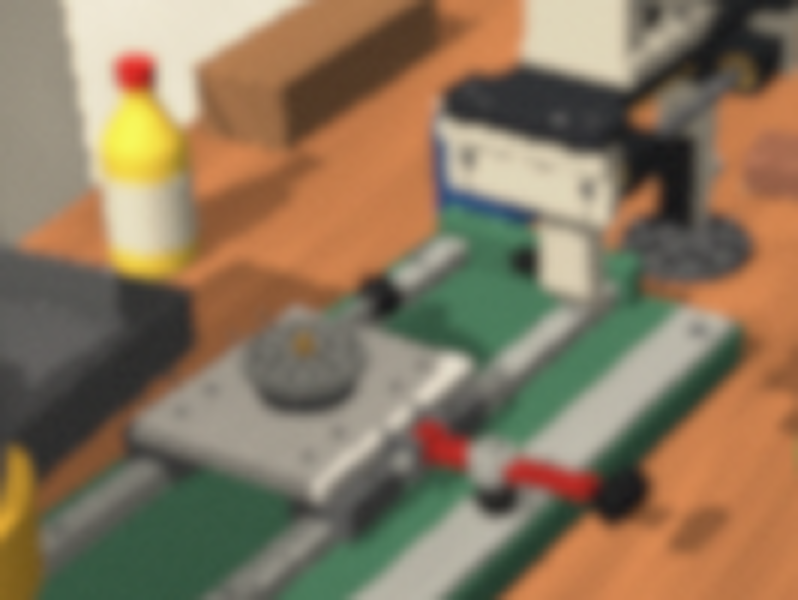

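The plate lies flat on the seat: its top is at 0.0946 (expected 0.094), tilt is about 0, and brass shows in the hole at (303,345). The lever is still down and the carriage hasn't moved. Next I'll pinch the grip's ends.

{"op": "carry_out", "data": {
  "plan": [
    [0.2,0.05,-4,0,8],
    [0.2,0.05,-8,0,7],
    [0.25,0.05,-11,0,6],
    [0.25,0.05,-13,0,5],
    [0.25,0.05,-14,0,5],
    [0.25,0.05,-14,0,4.5],
    [0.25,0.05,-14,0,4],
    [0.25,0.05,-14,0,3.5],
    [0.25,0.05,-14,0,3],
    [0.25,0.05,-14,0,2.2],
    [0.25,0.05,-14,0,2.2],
    [0.25,0.05,-14,0,2.2]
  ],
  "squeeze": 15
}}

```text
clock: 15.45
position: [0.4648, 0.0347, 0.1156]
ee_rot: [-3.134, 0.164, -0.014]
force: [-1.5, -0.4, 6.6]
width: 0.306
```

Gripped at 28 mm opening, which matches the bar length, with no side force. I'll swing the lever up along its arc.

{"op": "carry_out", "data": {
  "plan": [
    [0.05,0,0.5,0,2.2],
    [0.1,0,1.0,0,2.2],
    [0.2,0,1.5,0,2.2],
    [0.3,-0.05,2.05,0,2.2],
    [0.45,-0.05,2.6,0,2.2],
    [0.65,-0.05,3.1,0,2.2],
    [0.85,-0.1,3.6,0,2.2],
    [1.05,-0.1,4.1,0,2.2],
    [1.3,-0.15,4.6,0,2.2],
    [1.6,-0.15,5.1,0,2.2],
    [1.9,-0.2,5.6,0,2.2],
    [2.2,-0.25,6.0,0,2.2],
    [2.3,-0.25,6.15,0,2.2],
    [2.3,-0.25,6.15,0,2.2]
  ]
}}

```text
clock: 16.85
position: [0.4878, 0.0323, 0.1775]
ee_rot: [-3.134, 0.164, -0.014]
force: [-4.9, 0.1, 2.5]
width: 0.301
```

Run:
```python
from fit import *
b,d=grab("side"); o=arm.observe(); print(o["position"],o["force"],o["width"])
c=cv2.resize(b[140:240,150:283],(798,600),interpolation=cv2.INTER_CUBIC)
cv2.imwrite("pics/c6.png",cv2.cvtColor(c,cv2.COLOR_RGB2BGR))
```

```text
[0.48782774 0.03230238 0.17747269] [-4.12918314  0.32561208  3.43411947] 0.30402947377263495
```

View pics/c6.png

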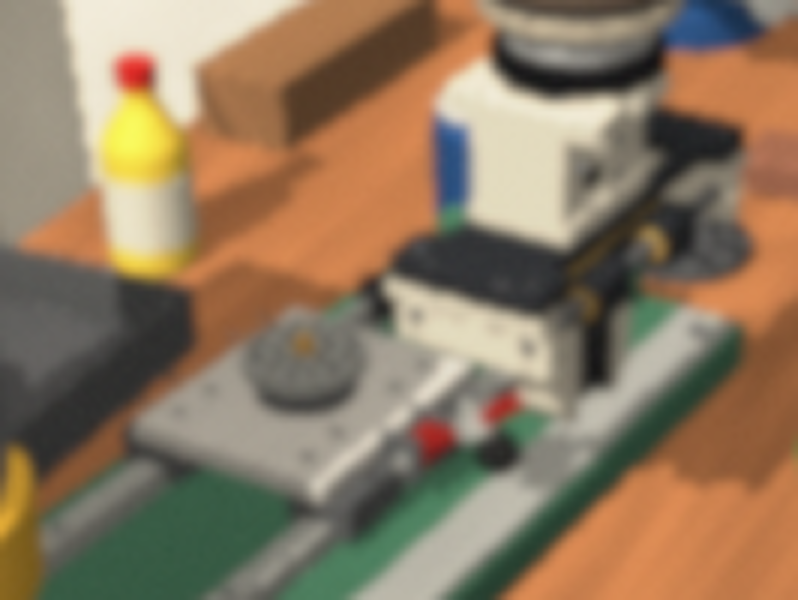

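The lever is raised again and the carriage is in the same place. I'll open the fingers, rise and back off.

{"op": "carry_out", "data": {
  "plan": [
    [0,0,0,0,3.3],
    [0,0,0,0,4],
    [0,0,0,0,5],
    [0,0,0,0,5.5],
    [0,0,1,0,5.5],
    [0,0,4,0,5.5],
    [0,0,8,0,5.5],
    [0,0,12,0,5.5],
    [-3,-5,14,0,5.5],
    [-6,-10,14,0,5.5],
    [-8,-15,14,0,5.5],
    [-10,-20,14,0,5.5],
    [-12,-25,14,0,5.5],
    [-14,-30,14,0,5.5],
    [-14,-35,14,0,5.5],
    [-14,-35,14,0,5.5],
    [-14,-35,14,0,5.5]
  ]
}}

```text
clock: 18.6
position: [0.3461, -0.3222, 0.3182]
ee_rot: [-3.135, 0.174, -0.015]
force: [0.1, -0.6, -0.6]
width: 0.599
```

Run:
```python
from fit import *
a,da=grab("top"); b,db=grab("side"); t=cloud("top",da); w=cloud("side",db); o=arm.observe(); print(o["position"],o["force"],o["clock"])
for n,W in(("top",t),("side",w)):
    m=(W[...,0]>.475)&(W[...,0]<.505)&(W[...,1]>.005)&(W[...,1]<.06)&(W[...,2]>.045)&(W[...,2]<.18);print(n,m.sum(),np.round(np.percentile(W[m],[5,50,95],axis=0),3).tolist())
hsv=cv2.cvtColor(a,cv2.COLOR_RGB2HSV).astype(int); w=t
m=((hsv[...,1]<60)&(hsv[...,2]>110)&(w[...,2]>.055)&(w[...,2]<.085)).astype(np.uint8); m[:,:205]=0;m[:,262:]=0;m[:120]=0;m[170:]=0
m=cv2.morphologyEx(m,cv2.MORPH_OPEN,np.ones((5,5),np.uint8))
c=max(cv2.findContours(m,0,2)[0],key=cv2.contourArea); print(cv2.boundingRect(c))
P=np.array([ray("top",u,v,.07)[:2]*1000 for u,v in c[:,0]],np.float32); print("carr",cv2.minAreaRect(P))
hs=hsv[130:158,220:246]; q=(hs[...,1]>90)&(hs[...,0]>8)&(hs[...,0]<30); v,u=np.nonzero(q); print("spig",u.mean()+220,v.mean()+130,len(u))
c=np.hstack([cv2.resize(a[110:240,180:360],(440,318)),cv2.resize(b[150:250,150:260],(350,318))])
cv2.imwrite("pics/c7.png",cv2.cvtColor(c,cv2.COLOR_RGB2BGR))
```

```text
[ 0.34770844 -0.31788053  0.3178718 ] [-0.11923246  0.55515329 -1.12613985] 18.7
top 65 [[0.479, 0.021, 0.12], [0.489, 0.033, 0.135], [0.503, 0.045, 0.141]]
side 80 [[0.477, 0.024, 0.119], [0.485, 0.04, 0.132], [0.501, 0.048, 0.138]]
(213, 127, 40, 36)
carr ((640.4725952148438, 14.713340759277344), (130.00743103027344, 119.98609161376953), 82.3003158569336)
spig 231.5 141.5 4
```

View pics/c7.png

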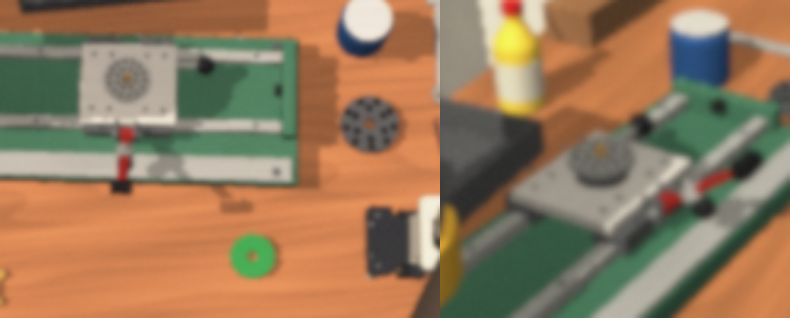

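Both views show the plate seated flat, the lever fully up (grip top about 0.14), the carriage in its original place and the robot clear. Handing in.

```bash
python3 -c "
from cell import arm
print(arm.sign_off())"
```

```text
the job is handed in; nothing more can be done
None
```

The job is done and handed in at about 19 s of the 58 s allowed; sign-off gives no verdict.

- **Brake on:** I pushed the lever down until I felt the foot bite, then held it at a steady 12.0 N at the grip. It stayed down when let go.
- **Plate:** I lowered it over the spigot with side forces of about 2 N, rising to about 8 N on first contact with the seat. Its top measured 0.0946 m (0.094 expected), and it showed no real tilt.
- **Brake off:** I gripped the lever by the ends of its cross grip and swung it back up its arc. It ended about 0.03–0.05 rad from fully raised, well below the 0.2 limit.
- **Carriage and bench:** The spigot pixel stayed put to within a fraction of a pixel. The carriage outline moved 1–2 mm between fits, which is within measuring error. The bench items in my last views looked undisturbed, but I did not measure their positions again.

One check failed: fitting the seat boss in the side camera gave a poor result, so I ignored it. I relied on the top camera and on feeling for the spigot instead.

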